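# Jog the bolt spinner by its bayonet lid

## Robot

A 6-joint arm with a two-finger parallel gripper is mounted at the origin on the work surface. World frame = base frame: x ahead of the robot, y to its left, z up, the work surface at z = 0. Lengths are in m, angles in rad, forces in N, time in s.
With the tool pointing down it reaches from about 0.35 to 0.85 m from the base axis. Payload 8.1 kg.
Tool frame: the origin (TCP) lies on the mounting face of the last link; the fingertips stand 186 mm ahead of it and the grasp point (between the pads) lies 167 mm ahead of it; z points along the fingers, y is the line along which they close (so a half turn about z gives the same grasp; the last joint's range is limited). The gripper opens to 93 mm and grips with 3 to 60 N. Pads are 15 mm wide; open, the fingers measure 128 mm over their backs; the gripper's body (75 mm by 188 mm) begins 65 mm behind the grasp point.
Start: joints at [1.102, 0.13, 1.488, -0, 1.523, -0.085], TCP at [0.225, 0.556, 0.405] pointing down, gripper open.
Joint ranges: [-2.96, 2.96], [-0.89, 2.26], [0.02, 2.5], [-1.34, 4.48], [0, 2.73], [-2.66, 2.66]. Speed limits (rad/s): [2.39, 2.39, 2.79, 3.14, 3.14, 3.14].

## Interface

Orientations are given as a rotation vector (axis times angle).
In Python, from plant import * gives the robot as it stands. The module is installed in compiled form; this text tells all that it offers.
- The arm moves only by the tool arm_command, never from a script. Its argument "increments" is a list of rows, each a list of 6 numbers: the shift along the tool's x, y, z in units of 0.2 m (1.0 is 0.2 m), then the turn, a rotation vector about the tool's x, y, z in units of pi rad (1.0 is pi rad). A call has exactly 5 rows; each row is the pose to reach, as a shift and turn from the pose commanded when the call began, along the tool's axes at that moment, turning the shorter way round; what a row does not reach only later rows make up. A row lasts 1/8 s, in which the tool goes at most 62.5 mm and 10.7 degrees, less where a joint would pass 70% of its speed; a pose out of reach is approached as far as the arm can. A call with a number of a shift or a turn outside -1 to 1 is refused whole. A call with a gripper value outside its range is refused whole. "fingers" is the closure, from -1 (fully open) to 1 (shut), set as the call begins (left out, the last holds). The fingers move at their own pace and stop on an object; "force" is the grip in N (left out, the last holds). Time passes only in rows, so rows that repeat a pose let the fingers close, or fill a call up. It gives the time, the measured TCP pose, the force, the opening and the grip force at its end, in the units of the state.
- read_state(): the state, without advancing time (a new reading comes with each control period).
- read_camera(name): name is "scene" or "side" or "wrist"; returns a dict with "image" (400x640x3 uint8, red, green, blue), "fx", "fy", "cx", "cy" (pixels), "T" (4x4, takes a point from camera to world coordinates). Camera axes: x right, y down, z forward; pixel columns grow to the right and rows downward; lengths in m; the calibration is good to about 2 mm. The wrist camera is an equidistant fisheye: a pixel r from the principal point sees the ray r / f radians off the axis. A picture is of the moment at which its call begins. There is no depth.
- close_job(): hands the job in; it is judged then, once.
The state is a dict: "t": time; "q": joint angles; "dq": joint speeds; "joint_torque": joint torques, N m; "tool_pos": TCP position; "orientation": TCP orientation; "force": force on the tool from outside, world axes, zero at the start; "wrist_torque": the same for the moment, N m; "opening": finger opening in m; "gripper_force": force on a finger pad.
Only numpy, scipy, OpenCV 4.12 (cv2) and the standard library are available. Lean on these libraries where they do the work, as an engineer would, in place of code of your own. Each camera call takes 0.05 s, during which the arm holds its last target. There are 200 camera calls.

## Task

The drum of the parts spinner is loaded with washed bolts: first turn the speed selector to its green dot (slow), then set the bayonet lid on the drum collar with its lugs through the notches and twist it clockwise to the amber half-way mark, short of the lock click, so that the drum only jogs. The lid switch springs back if you let go, so finish while still gripping the lid's handle and holding it at the amber mark; never twist it into the click, and leave the red bin, the oil bottle and the spanner where they are.

Things in the scene. Friction and masses are not known exactly. Their poses are not given: they have to be found in the camera images.
- spinner: Bench spin-dryer for small parts, fixed: grey case 250 mm deep (x), 360 mm wide (y), 130 mm high, flat white top. Origin at the centre of its underside, x away from its front, z up; the front faces roughly to the robot (yaw to 0.25 rad). On top: drum collar (left, +y) and selector on a grey field (right, -y).
- collar (a point): Centre of the drum collar's top face, 152 mm above the bench; axes as the spinner's. Aluminium ring, 160 mm outside, standing 22 mm above the case top. The mouth is a 97 mm hole in a flange 6 mm thick, with two notches 34 mm wide, reaching 60 mm from the axis, centred on the point's +x and -x.
- white_mark (a point): White mark on the collar's top at the +x notch, 72 mm from the axis (another straight across): the lid is put on with its red marks at the white marks.
- amber_mark (a point): Amber mark on the collar's top, 72 mm from the axis, 37 degrees clockwise (seen from above) of the white mark; another straight across. Half-way: the jog. Hold the lid with its red marks here. The black marks at 69 degrees are the locked position.
- lid: Loose aluminium lid, about 0.3 kg, origin at the centre of its underside, same either way round. Spigot 92 mm diameter, 14 mm high, two lugs at its foot on +x and -x (18 mm wide, 6 mm high, to 54.5 mm from the axis), a red mark over each. Disc above: 124 mm, 8 mm thick. Seated, the disc rests on the collar's top, the origin 14 mm below point collar. The lugs turn under the flange with 2 mm play.
- lid_grip (a point): Centre of the lid's black bar handle, 44 mm above the lid's origin. Bar 80 mm long along x (in line with the lugs), 18 mm wide, from 22 to 56 mm above the origin; grip it across the width. For the lugs to enter the notches the bar lies along the spinner's x within about 0.12 rad. Axes as the lid's.
- lid_ring (a joint): Lid-switch ring under the flange, rad, clockwise positive, 0 at rest. The lugs of a seated lid meet it after about 0.1 rad of twist and push it along (reads about 0.1 less than the twist from white). Return spring 0.08 N m plus 0.25 N m/rad. Amber mark: 0.55. The lock click starts to resist at 0.86 (about 0.5 N m more), snaps over at 0.98, then stays locked; stop at 1.11.
- selector (a joint): Speed selector, rad, clockwise positive seen from above. Detents at 0 (white dot, off), 0.61 (green, slow), 1.22 (yellow, medium), 1.83 (red, fast); it snaps to the nearest, and takes about 0.09 N m to leave one. It starts at yellow or red.
- selector_grip (a point): On the selector's axis at gripping height, 152 mm above the bench, 22 mm above the case top. Black bar 44 mm long along the point's x, 13 mm wide, from 9 to 34 mm above the case top; white pointer line towards +x. The disc under the bar is 48 mm across.
- red_bin: Bystander: loose red picking bin of bolts, 165 x 105 x 78 mm high, beside the spinner, origin at the centre of its underside.
- oil_bottle: Bystander: yellow oil bottle, 56 mm diameter, 130 mm high, origin at the centre of its underside, to the right of the spinner, towards its rear.
- spanner: Bystander: steel spanner 170 mm long lying flat between robot and spinner, origin at its middle underneath.
Things that resemble listed ones, but are neither listed nor needed, are in the scene too. There is more than one size of the lid; the job needs the middle-sized.

How it is judged:
On the way, in this order (a step that is already met when the one before it is completed fails the run):
1. the selector stands at the green dot (value of joint selector between 0.46 and 0.76 rad), for 0.3 s.
2. the lid sits in the collar, lugs through the notches, not yet twisted (horizontal distance between lid and collar below 0.005 m and z of lid in the frame of collar below -0.0105 m and angle between the x axis of lid and the x axis of spinner, either way round below 0.3 rad and value of joint lid_ring below 0.25 rad), for 0.1 s.
At the end, for the whole second after the job is handed in: The lid sits in the collar (centred to 5 mm, lugs below the flange, level to 0.06 rad), is twisted to the amber mark (switch ring between 0.40 and 0.70 rad, that is the mark +-8 degrees) and kept still there by the fingers' grip on it; the selector still stands in the green detent (+-0.15 rad) (all of step 1 and value of joint lid_ring between 0.4 and 0.7 rad and angle between the x axis of lid and the x axis of spinner, either way round between 0.4 and 0.95 rad and horizontal distance between lid and collar below 0.005 m and z of lid in the frame of collar below -0.0105 m and angle between lid's own z axis and vertical below 0.06 rad and angular speed of lid below 0.2 rad/s and contact force between the fingers and lid above 3 N); the arm keeps its last pose, push and grip.
It fails at once if the lid is twisted into the lock click (value of joint lid_ring above 0.93 rad).
It fails at once if the red bin is moved more than 30 mm (distance of red_bin from where it was at the start of the episode above 0.03 m).
It fails at once if the oil bottle is moved more than 30 mm or tipped (distance of oil_bottle from where it was at the start of the episode above 0.03 m or angle between oil_bottle's own z axis and vertical above 0.4 rad).
It fails at once if the spanner is moved more than 30 mm (distance of spanner from where it was at the start of the episode above 0.03 m).
It also fails if it takes over 67 s, if anything falls off the work surface, if the arm or the gripper's body presses on something with over 40 N, if the wrist force passes 120 N, or if a joint passes its speed limit or range.

## Working session

There is one attempt and no reset: what is moved stays moved. The work goes in short steps, Python scripts to look and compute and a tool call to move; the robot and the scene stay as the last step left them, time stands still between calls to the robot, and variables do not carry over. Pictures are saved under pics/ and viewed, at most 10 in all, crops included, and the job is handed in when it is done.

Besides the shell and the picture viewer there is one more tool, called after ">>>" as name([rows], argument=value, ...), one row to a line, values as JSON. arm_command: Moves the arm, as the interface text tells. Shifts and turns lie within -1 to 1; 1 stands for 0.2 m of shift or pi rad of turn. Its arguments: {"type":"object","properties":{"increments":{"type":"array","items":{"type":"array","items":{"type":"number","minimum":-1,"maximum":1}}},"fingers":{"type":"number"},"force":{"type":"number"}},"required":["increments"]}

```bash
mkdir -p pics; cat > h.py <<'E'
from plant import *
import numpy as np, cv2
from scipy.spatial.transform import Rotation as R
def cam(n):
    return read_camera(n)
def ray(c,u,v,fish=False):
    if fish:
        x,y=(u-c['cx'])/c['fx'],(v-c['cy'])/c['fy'];r=np.hypot(x,y)
        d=np.array([x/r*np.sin(r),y/r*np.sin(r),np.cos(r)]) if r>1e-9 else np.array([0,0,1.])
    else: d=np.array([(u-c['cx'])/c['fx'],(v-c['cy'])/c['fy'],1.])
    T=np.array(c['T']);return T[:3,3],T[:3,:3]@d
def onz(c,u,v,z,fish=False):
    o,d=ray(c,u,v,fish);return o+d*(z-o[2])/d[2]
def save(c,n,crop=None,s=1):
    im=c['image'][:,:,::-1]
    if crop: im=im[crop[1]:crop[3],crop[0]:crop[2]]
    cv2.imwrite('pics/'+n,cv2.resize(im,None,fx=s,fy=s,interpolation=cv2.INTER_CUBIC))
E
python3 - <<'E'
from h import *
import pickle
s=read_state();print(s)
cs={n:cam(n) for n in('scene','side','wrist')}
pickle.dump(cs,open('c0.pkl','wb'))
for n,c in cs.items(): print(n,c['fx'],c['cx'],c['cy'],np.round(c['T'],3).tolist())
save(cs['scene'],'s0.png');
save(cs['wrist'],'w0.png')
save(cs['side'],'d0.png')
E
```

```text
{'t': 0.0, 'q': array([ 1.10153811e+00,  1.31145283e-01,  1.48926733e+00,  2.30854892e-05,
        1.52296421e+00, -8.53950463e-02]), 'dq': array([-0.00146819,  0.00242194,  0.00171788, -0.00095868,  0.00055472,
       -0.00070766]), 'joint_torque': array([ 2.00367608e-04, -5.59828341e+01, -4.91763031e+01,  7.68296001e-02,
        3.54037376e-02, -1.56763895e-04]), 'tool_pos': array([0.22457539, 0.55614839, 0.40370318]), 'orientation': array([-5.99179762e-01, -3.08340275e+00,  2.68513256e-03]), 'force': array([0.45523133, 1.17930248, 0.05409633]), 'wrist_torque': array([ 0.06223451,  0.01906476, -0.05509632]), 'gripper_force': 0.0, 'opening': 0.09312302489519633}
scene 474.1750962340255 319.4093005780282 204.57644219774386 [[-0.138, 0.843, -0.521, 1.249], [0.99, 0.116, -0.075, 0.195], [-0.002, -0.526, -0.85, 1.321], [0.0, 0.0, 0.0, 1.0]]
side 490.76842695852713 315.83559046957635 204.83788973868516 [[-0.912, -0.273, 0.307, -0.001], [-0.41, 0.627, -0.662, 1.204], [-0.012, -0.73, -0.684, 1.271], [0.0, 0.0, 0.0, 1.0]]
wrist 309.70691628693146 318.05398296435953 207.1437125556006 [[0.375, 0.886, 0.273, 0.149], [0.927, -0.357, -0.112, 0.588], [-0.002, 0.295, -0.956, 0.382], [0.0, 0.0, 0.0, 1.0]]
```

View pics/s0.png

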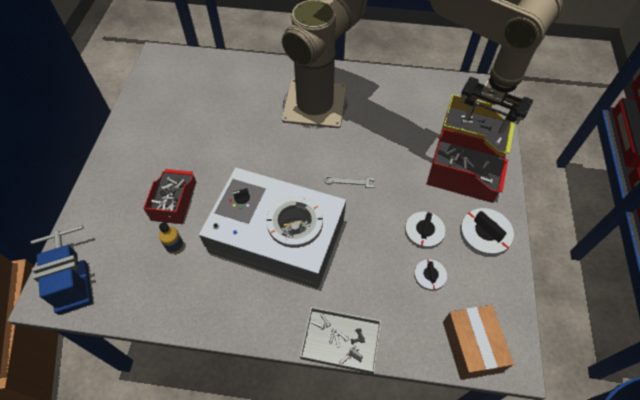

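View pics/d0.png

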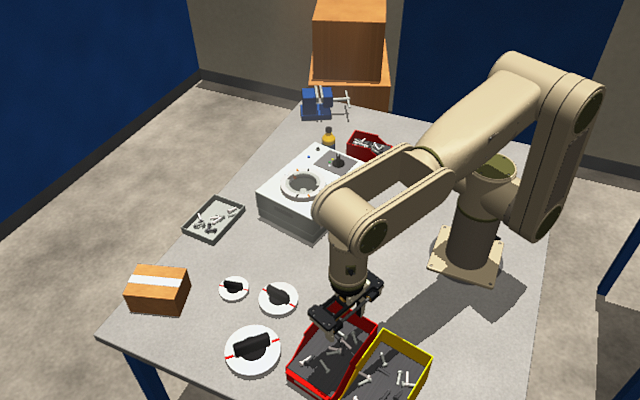

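The scene view shows the spinner (collar about (293,221), selector about (241,197)) and the bystanders: small red bin (170,195), bottle (170,237), spanner (350,182). There are three lids: (426,229) between the others in size, (487,231) large and (431,274) small. I expect the middle one at (426,229), and will measure the diameters and enlarge it to confirm.

```bash
python3 - <<'E'
from h import *
import pickle
cs=pickle.load(open('c0.pkl','rb'));c=cs['scene'];im=c['image'].astype(int)
hsv=cv2.cvtColor(c['image'],cv2.COLOR_RGB2HSV)
m=((hsv[...,2]>170)&(hsv[...,1]<40)).astype(np.uint8)
cn,_=cv2.findContours(m,cv2.RETR_EXTERNAL,cv2.CHAIN_APPROX_NONE)
for k in cn:
    if cv2.contourArea(k)<300: continue
    p=cv2.convexHull(k)[:,0]; x0,y0=p.mean(0)
    z=0.022 if x0>400 else 0.13
    w=np.array([onz(c,u,v,z)[:2] for u,v in p],np.float32)
    (cx,cy),r=cv2.minEnclosingCircle(w)
    print('white',(x0,y0),'centre',cx,cy,'diam',2*r, 'rect',cv2.minAreaRect(w))
red=((hsv[...,1]>130)&((hsv[...,0]<8)|(hsv[...,0]>172))&(hsv[...,2]>90)).astype(np.uint8)
n,l,st,ce=cv2.connectedComponentsWithStats(red)
for i in range(1,n):
    if st[i,4]>2 and st[i,4]<60: print('red',ce[i],st[i,4],onz(c,*ce[i],0.022)[:2])
a=c['image'][180:260,195:355][:,:,::-1];b=c['image'][195:295,400:520][:,:,::-1]
a=cv2.resize(a,(800,400),interpolation=cv2.INTER_CUBIC)
cv2.imwrite('pics/crop1.png',cv2.resize(c['image'][165:295,200:520][:,:,::-1],(800,325),interpolation=cv2.INTER_CUBIC))
E
```

```text
white (np.float64(338.875), np.float64(338.625)) centre 0.9116304516792297 0.19983631372451782 diam 0.20307759940624237 rect ((0.9089996218681335, 0.19932129979133606), (0.17304134368896484, 0.11457517743110657), 86.55633544921875)
white (np.float64(482.42857142857144), np.float64(339.64285714285717)) centre 0.8153727650642395 0.5781794786453247 diam 0.1686965972185135 rect ((0.8149913549423218, 0.5789322853088379), (0.1680145263671875, 0.030960682779550552), 16.988117218017578)
white (np.float64(424.17391304347825), np.float64(227.82608695652175)) centre 0.49351876974105835 0.4199882447719574 diam 0.12252350151538849 rect ((0.4949680268764496, 0.41931670904159546), (0.11910558491945267, 0.11827139556407928), 0.06904833018779755)
white (np.float64(486.64516129032256), np.float64(229.5483870967742)) centre 0.4730309545993805 0.6121862530708313 diam 0.15891319513320923 rect ((0.4723733365535736, 0.6120558977127075), (0.15512904524803162, 0.1567893624305725), 44.868431091308594)
white (np.float64(268.89473684210526), np.float64(219.26315789473685)) centre 0.5791904330253601 -0.03672739490866661 diam 0.43262046575546265 rect ((0.5776840448379517, -0.03638412058353424), (0.3594909608364105, 0.2499702423810959), 78.61941528320312)
red [444.33333333 131.6       ] 30 [0.09132208 0.4791398 ]
red [639.  170.5] 4 [0.17394555 1.12751909]
red [480.53846154 181.15384615] 13 [0.29069355 0.59827344]
red [230. 200.] 5 [ 0.47656644 -0.20843178]
red [471.14285714 214.71428571] 7 [0.425942   0.56371716]
red [422. 242.] 3 [0.54501348 0.41166291]
red [504.7 244.8] 10 [0.52009802 0.66220296]
```

View pics/crop1.png

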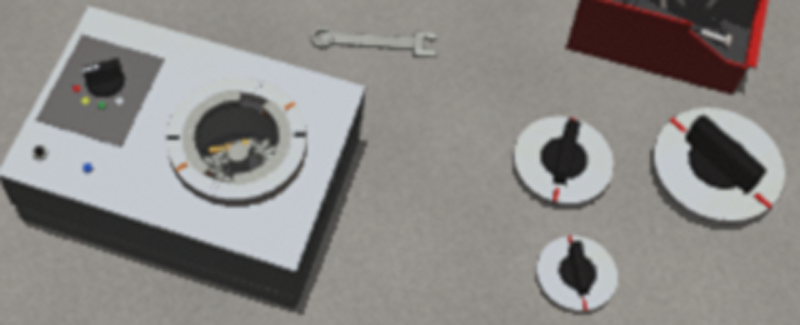

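Lid diameters on the 22 mm plane: (426,229) 122.5 mm, (487,231) 159 mm, (431,274) clearly smaller. So the middle lid at (426,229), world about (0.494, 0.420), is the right one. The crop confirms its bar handle and red mark. The selector's white pointer line looks to be near the red or yellow side. Next I move above the selector for a wrist view.

```bash
cat >> h.py <<'E'
def Rdown(th): # closing axis yaw th
    y=np.array([np.cos(th),np.sin(th),0]);z=np.array([0,0,-1.]);return np.column_stack([np.cross(y,z),y,z])
def pose():
    s=read_state();return np.array(s['tool_pos']),R.from_rotvec(s['orientation']).as_matrix(),s
def plan(p1,th,n=1,p0=None,R0=None):
    if p0 is None: p0,R0,_=pose()
    R1=Rdown(th);rv=R.from_matrix(R0.T@R1).as_rotvec()
    print('from',np.round(p0,4),'thy',np.arctan2(R0[1,1],R0[0,1]).round(3),'tilt',np.round(R0[:2,2],4))
    pk,Rk=p0,R0
    for k in range(1,n+1):
        p=p0+(p1-p0)*k/n;Rn=R0@R.from_rotvec(rv*k/n).as_matrix()
        print(np.round(np.r_[Rk.T@(p-pk)/.2,R.from_matrix(Rk.T@Rn).as_rotvec()/np.pi],3).tolist());pk,Rk=p,Rn
E
python3 - <<'E'
from h import *
import pickle
c=pickle.load(open('c0.pkl','rb'))['scene']
for n,p,z in[('sel',(242,198),.15),('collar',(294,220),.152),('white',(200+119/2.5,165+40),.13),('red',(200+30,165+35),.13)]: print(n,onz(c,*p,z))
plan(np.array([.52,-.09,.42]),1.37,4)
E
```

```text
sel [ 0.54115597 -0.13546113  0.15      ]
collar [0.59474602 0.02809795 0.152     ]
white [ 0.55078878 -0.11925013  0.13      ]
red [ 0.54082922 -0.17488321  0.13      ]
from [0.2246 0.5562 0.4039] thy 1.187 tilt [-0.0007 -0.0013]
[-0.645, -0.611, -0.019, -0.0, -0.0, -0.015]
[-0.616, -0.64, -0.019, -0.0, -0.0, -0.015]
[-0.586, -0.667, -0.02, -0.0, -0.0, -0.015]
[-0.555, -0.693, -0.02, -0.0, -0.0, -0.015]
```

>>> arm_command([
  [-0.2, -0.2, -0.006, 0, 0, -0.005],
  [-0.4, -0.4, -0.012, 0, 0, -0.01],
  [-0.645, -0.611, -0.019, 0, 0, -0.015],
  [-0.645, -0.611, -0.019, 0, 0, -0.015],
  [-0.645, -0.611, -0.019, 0, 0, -0.015],
], fingers=-0.2)

```text
t: 0.78
tool_pos: [0.2986, 0.3947, 0.4086]
orientation: [-0.528, -3.097, -0.001]
force: [-1.3, 0.2, 0.8]
opening: 0.0559
gripper_force: 0.0
```

>>> arm_command([
  [-0.2, -0.2, -0.006, 0, 0, -0.005],
  [-0.4, -0.4, -0.012, 0, 0, -0.01],
  [-0.616, -0.64, -0.019, 0, 0, -0.015],
  [-0.616, -0.64, -0.019, 0, 0, -0.015],
  [-0.616, -0.64, -0.019, 0, 0, -0.015],
])

```text
t: 1.4
tool_pos: [0.3724, 0.2342, 0.4123]
orientation: [-0.453, -3.108, -0.001]
force: [0.3, -1.0, -0.1]
opening: 0.0557
gripper_force: 0.0
```

>>> arm_command([
  [-0.2, -0.2, -0.006, 0, 0, -0.005],
  [-0.4, -0.4, -0.012, 0, 0, -0.01],
  [-0.586, -0.667, -0.02, 0, 0, -0.015],
  [-0.586, -0.667, -0.02, 0, 0, -0.015],
  [-0.586, -0.667, -0.02, 0, 0, -0.015],
])

```text
t: 2.02
tool_pos: [0.4467, 0.0735, 0.4161]
orientation: [-0.378, -3.118, -0.001]
force: [0.4, 0.1, 0.8]
opening: 0.0563
gripper_force: 0.0
```

>>> arm_command([
  [-0.2, -0.2, -0.006, 0, 0, -0.005],
  [-0.4, -0.4, -0.012, 0, 0, -0.01],
  [-0.555, -0.693, -0.02, 0, 0, -0.015],
  [-0.555, -0.693, -0.02, 0, 0, -0.015],
  [-0.555, -0.693, -0.02, 0, 0, -0.015],
])

```text
t: 2.65
tool_pos: [0.5215, -0.0872, 0.42]
orientation: [-0.303, -3.126, -0.002]
force: [-0.2, -0.0, -0.1]
opening: 0.056
gripper_force: 0.0
```

```bash
python3 - <<'E'
from h import *
import pickle
c=cam('wrist');pickle.dump(c,open('c1.pkl','wb'));save(c,'w1.png',None,1.25)
E
```

```text
(no output)
```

View pics/w1.png

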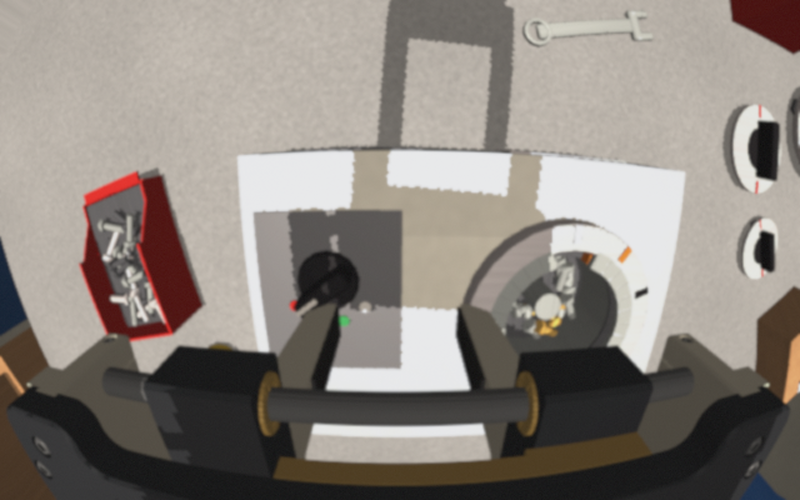

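The wrist view (1.25x) shows the selector disc at (328,280) with its pointer line ending at (303,307), next to the red dot (292,306). Green is at (344,321) and white at (365,307). So the selector stands at red and needs 1.22 rad counterclockwise.

```bash
python3 - <<'E'
from h import *
import pickle
c=pickle.load(open('c1.pkl','rb'));im=c['image'];hsv=cv2.cvtColor(im,cv2.COLOR_RGB2HSV)
H,S,V=[hsv[...,i].astype(int) for i in range(3)]
def comps(m,box,z,lo=4,hi=400):
    mm=np.zeros(m.shape,np.uint8);x0,y0,x1,y1=box;mm[y0:y1,x0:x1]=m[y0:y1,x0:x1]
    n,l,st,ce=cv2.connectedComponentsWithStats(mm)
    for i in range(1,n):
        if lo<=st[i,4]<=hi: print(ce[i].round(1),st[i,4],onz(c,*ce[i],z,True).round(4))
b=(215,170,320,290)
print('red');comps((S>150)&((H<8)|(H>172))&(V>100),b,.13)
print('green');comps((S>90)&(H>45)&(H<85)&(V>80),b,.13)
print('light');comps((S<40)&(V>125),(225,235,310,262),.13)
print('light in bar z');comps((S<60)&(V>120),(235,228,262,255),.164)
dark=((V<48)).astype(np.uint8);mm=np.zeros_like(dark);mm[195:250,232:292]=dark[195:250,232:292]
cn,_=cv2.findContours(mm,0,cv2.CHAIN_APPROX_NONE);k=max(cn,key=cv2.contourArea)
w=np.array([onz(c,u,v,.139,True)[:2] for u,v in k[:,0]],np.float32);print('disc',cv2.minEnclosingCircle(w),cv2.boundingRect(k))
E
```

```text
red
[234.3 243.5] 24 [ 0.5428 -0.1734  0.13  ]
green
[274.3 256.2] 51 [ 0.5629 -0.1377  0.13  ]
light
[233.2 248.7] 362 [ 0.5481 -0.1761  0.13  ]
light in bar z
[235.4 235.4] 16 [ 0.523  -0.1573  0.164 ]
[242.8 247.6] 97 [ 0.5349 -0.154   0.164 ]
disc ((0.5280365943908691, -0.14401212334632874), 0.028112778440117836) (237, 201, 50, 46)
```

```bash
python3 - <<'E'
from h import *
import pickle
c=pickle.load(open('c1.pkl','rb'))
print('white dot',onz(c,365/1.25,307/1.25,.13,True))
plan(np.array([.5275,-.142,.38]),.456)
E
```

```text
white dot [ 0.5550643  -0.11817812  0.13      ]
from [ 0.5214 -0.0869  0.4201] thy 1.378 tilt [-0.0005  0.0009]
[-0.083, -0.265, 0.2, 0.0, -0.0, 0.293]
```

The three dots agree: a circle of radius 36 mm centred at (0.5275, -0.142), spaced 0.61 rad, with the red direction at yaw -1.115. I align with the bar and descend.

>>> arm_command([
  [-0.02, -0.06, 0.04, 0, 0, 0.059],
  [-0.04, -0.12, 0.08, 0, 0, 0.117],
  [-0.06, -0.18, 0.12, 0, 0, 0.176],
  [-0.083, -0.265, 0.2, 0, 0, 0.234],
  [-0.083, -0.265, 0.2, 0, 0, 0.293],
])

```text
t: 3.32
tool_pos: [0.527, -0.1426, 0.3788]
orientation: [-1.667, -2.66, 0.0]
force: [0.7, 0.3, -0.6]
opening: 0.0559
gripper_force: 0.0
```

>>> arm_command([
  [0, 0, 0.06, 0, 0, 0],
  [0, 0, 0.12, 0, 0, 0],
  [0, 0, 0.19, 0, 0, 0],
  [0, 0, 0.255, 0, 0, 0],
  [0, 0, 0.255, 0, 0, 0],
])

```text
t: 3.95
tool_pos: [0.5266, -0.1442, 0.3275]
orientation: [-1.661, -2.663, 0.001]
force: [-0.7, -0.3, -0.3]
opening: 0.0561
gripper_force: 0.0
```

```bash
python3 - <<'E'
from h import *
p,Rm,s=pose();print(p,np.arctan2(Rm[1,1],Rm[0,1]),s['force'])
c=cam('wrist');save(c,'w2.png',(150,150,480,400),2)
E
```

```text
[ 0.52664442 -0.14424474  0.32747154] 0.4556054631061264 [-0.693084   -0.25630901 -0.32811725]
```

View pics/w2.png

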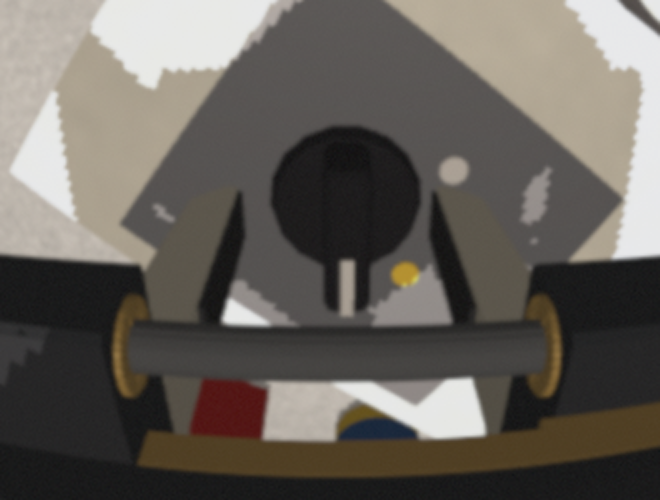

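The close view shows the bar upright at (347,225) between fingertips at about 243 and 432, pointer towards red, so it is roughly 2.5 mm towards tool +y. I correct this and grip.

>>> arm_command([
  [0, 0.0125, -0.003, 0, 0, 0],
  [0, 0.0125, -0.003, 0, 0, 0],
  [0, 0.0125, -0.003, 0, 0, 0],
  [0, 0.0125, -0.003, 0, 0, 0],
  [0, 0.0125, -0.003, 0, 0, 0],
], fingers=1, force=25)

```text
t: 4.62
tool_pos: [0.5292, -0.1436, 0.33]
orientation: [-1.663, -2.665, 0.001]
force: [-0.5, 0.4, 0.5]
opening: 0.0131
gripper_force: 25.0
```

>>> arm_command([
  [0, 0, 0, 0, 0, -0.04],
  [0, 0, 0, 0, 0, -0.08],
  [0, 0, 0, 0, 0, -0.12],
  [0, 0, 0, 0, 0, -0.16],
  [0, 0, 0, 0, 0, -0.2],
])

```text
t: 5.25
tool_pos: [0.5298, -0.1428, 0.33]
orientation: [0.751, 3.049, 0.002]
force: [3.0, 3.3, -1.5]
opening: 0.0131
gripper_force: 25.0
```

>>> arm_command([
  [0, 0, 0, 0, 0, -0.04],
  [0, 0, 0, 0, 0, -0.08],
  [0, 0, 0, 0, 0, -0.12],
  [0, 0, 0, 0, 0, -0.16],
  [0, 0, 0, 0, 0, -0.193],
])

```text
t: 5.88
tool_pos: [0.53, -0.1419, 0.33]
orientation: [-0.194, 3.134, 0.005]
force: [3.1, 9.8, 0.2]
opening: 0.0124
gripper_force: 25.0
```

>>> arm_command([
  [0, 0, 0, 0, 0, 0],
  [0, 0, 0, 0, 0, 0],
  [0, 0, 0, 0, 0, 0],
  [0, 0, 0, 0, 0, 0],
  [0, 0, 0, 0, 0, 0],
])

```text
t: 6.5
tool_pos: [0.53, -0.1419, 0.3301]
orientation: [-0.188, 3.134, 0.005]
force: [3.0, 8.8, -0.5]
opening: 0.013
gripper_force: 25.0
```

```bash
python3 - <<'E'
from h import *
p,Rm,s=pose();print(p,np.arctan2(Rm[1,1],Rm[0,1]),s['force'],s['wrist_torque'],s['opening'])
E
```

```text
[ 0.53001104 -0.14187093  0.33005377] 1.6905925650719096 [ 3.012327    8.78188231 -0.54526492] [ 1.65232011 -0.61746945 -0.06126833] 0.012959906008205053
```

>>> arm_command([
  [0, 0, 0, 0, 0, 0],
  [0, 0, 0, 0, 0, 0],
  [0, 0, 0, 0, 0, 0],
  [0, 0, -0.03, 0, 0, 0],
  [0, 0, -0.1, 0, 0, 0],
], fingers=0.2)

```text
t: 7.12
tool_pos: [0.5292, -0.1434, 0.3501]
orientation: [0.186, -3.135, -0.001]
force: [-0.7, 1.5, -0.7]
opening: 0.0373
gripper_force: 0.0
```

>>> arm_command([
  [0, 0, -0.1, 0, 0, 0],
  [0, 0, -0.3, 0, 0, 0],
  [0, 0, -0.5, 0, 0, 0],
  [0, 0, -0.5, 0, 0, 0],
  [0, 0, -0.5, 0, 0, 0],
])

```text
t: 7.75
tool_pos: [0.5294, -0.1434, 0.4507]
orientation: [-0.187, 3.135, -0.001]
force: [-0.5, 0.2, -0.4]
opening: 0.0372
gripper_force: 0.0
```

```bash
python3 - <<'E'
from h import *
plan(np.array([.68,.01,.45]),1.37)
E
```

```text
from [ 0.5294 -0.1434  0.4507] thy 1.69 tilt [ 0.001  -0.0004]
[-0.838, 0.672, 0.004, -0.0, 0.0, 0.102]
```

>>> arm_command([
  [-0.2, 0.16, 0, 0, 0, 0.03],
  [-0.42, 0.34, 0, 0, 0, 0.06],
  [-0.64, 0.51, 0, 0, 0, 0.102],
  [-0.838, 0.672, 0, 0, 0, 0.102],
  [-0.838, 0.672, 0, 0, 0, 0.102],
])

```text
t: 8.38
tool_pos: [0.6811, 0.013, 0.4461]
orientation: [-0.31, -3.121, -0.001]
force: [0.6, -1.2, -0.8]
opening: 0.0372
gripper_force: 0.0
```

```bash
python3 - <<'E'
from h import *
import pickle
c=cam('wrist');pickle.dump(c,open('c3.pkl','wb'));save(c,'w3.png',None,1.25)
E
```

```text
(no output)
```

View pics/w3.png

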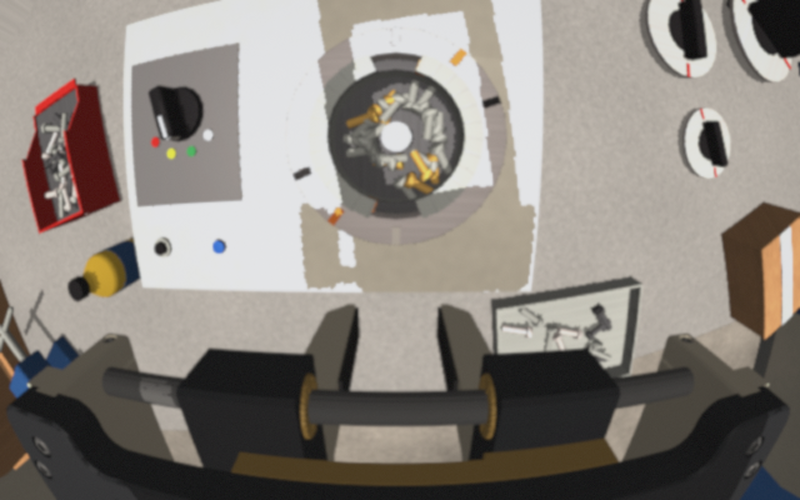

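The view shows the collar centred near (396,136), amber marks at (458,57) and (335,215), black marks at (491,101) and (302,174). The selector's pointer line is near (163,125), with the dots red (155,142), yellow (171,154), green (191,152), white (208,135). I measure the pointer's yaw and the collar's centre.

```bash
cat > m3.py <<'E'
from h import *
import pickle
c=pickle.load(open('c3.pkl','rb'));im=c['image'];hsv=cv2.cvtColor(im,cv2.COLOR_RGB2HSV)
H,S,V=[hsv[...,i].astype(int) for i in range(3)]
def cen(m,u,v,r=14):
    mm=np.zeros(m.shape,bool);u,v=int(u/1.25),int(v/1.25);mm[v-r:v+r,u-r:u+r]=m[v-r:v+r,u-r:u+r]
    y,x=np.nonzero(mm);return x.mean(),y.mean(),len(x)
am=(S>120)&(H>5)&(H<22)&(V>120);bk=V<60
P=[]
for m,u,v in[(am,458,57),(am,335,215),(bk,491,101),(bk,302,174)]:
    a=cen(m,u,v,11);w=onz(c,a[0],a[1],.152,True);P.append(w[:2]);print(np.round(a,1),w.round(4))
P=np.array(P);print('centres',(P[0]+P[1])/2,(P[2]+P[3])/2,'r',np.linalg.norm(P[0]-P[1])/2,np.linalg.norm(P[2]-P[3])/2)
for a,b,o in((0,1,.646),(2,3,1.204)):
    d=P[b]-P[a];y=np.arctan2(d[1],d[0]);print('yaw via mark',y, 'spinner yaw',y+o)
ln=(V>130)&(S<60);y,x=np.nonzero(ln[84:114,120:142]);x=x+120.;y=y+84.
print('n',len(x),x.mean(),y.mean())
w=np.array([onz(c,u,v,.164,True)[:2] for u,v in zip(x,y)]);d=cv2.fitLine(w.astype(np.float32),2,0,.01,.01).ravel();print('line',d,'yaw',np.arctan2(d[1],d[0]))
print('lid lower red',onz(c,686/1.25,70/1.25,.022,True))
E
python3 m3.py
```

```text
[366.1  45.4  64. ] [0.5457 0.0835 0.152 ]
[268.3 172.6  73. ] [ 0.6411 -0.0242  0.152 ]
[392.6  81.3  42. ] [0.5814 0.1005 0.152 ]
[nan nan  0.] [0.6819 0.0134 0.152 ]
centres [0.59339483 0.02961061] [0.63160974 0.05694817] r 0.07193943055212254 0.06647662130662498
yaw via mark -0.8457635642836978 spinner yaw -0.1997635642836978
yaw via mark -0.7137641956327633 spinner yaw 0.4902358043672367
n 180 126.31111111111112 102.35555555555555
line [ 0.89305264  0.44995224  0.54092044 -0.14347863] yaw 0.46671185
lid lower red [0.54903398 0.40878396 0.022     ]m3.py:7: RuntimeWarning: Mean of empty slice.
  y,x=np.nonzero(mm);return x.mean(),y.mean(),len(x)
  ret = ret.dtype.type(ret / rcount)
```

The amber marks give the collar centre (0.5934, 0.0296), radius 71.9 mm (nominal 72) and spinner yaw -0.200. The selector bar was released at yaw 0.12, and green is at 0.105. Next is the lid.

```bash
python3 - <<'E'
from h import *
plan(np.array([.57,.42,.37]),1.39,3)
E
```

```text
from [0.6804 0.0114 0.4469] thy 1.372 tilt [-0.0045  0.0002]
[0.314, 0.631, 0.129, -0.0, -0.0, -0.002]
[0.311, 0.633, 0.129, -0.0, -0.0, -0.002]
[0.307, 0.635, 0.129, -0.0, -0.0, -0.002]
```

>>> arm_command([
  [0.08, 0.16, 0.03, 0, 0, 0],
  [0.16, 0.32, 0.06, 0, 0, 0],
  [0.24, 0.48, 0.09, 0, 0, 0],
  [0.313, 0.633, 0.129, 0, 0, 0],
  [0.313, 0.633, 0.129, 0, 0, 0],
])

```text
t: 9.05
tool_pos: [0.6426, 0.1475, 0.423]
orientation: [-0.313, -3.124, 0.001]
force: [0.1, -0.3, 0.1]
opening: 0.0374
gripper_force: 0.0
```

>>> arm_command([
  [0.08, 0.16, 0.03, 0, 0, 0],
  [0.16, 0.32, 0.06, 0, 0, 0],
  [0.24, 0.48, 0.09, 0, 0, 0],
  [0.313, 0.633, 0.129, 0, 0, 0],
  [0.313, 0.633, 0.129, 0, 0, 0],
])

```text
t: 9.68
tool_pos: [0.6073, 0.2834, 0.3975]
orientation: [-0.314, -3.124, 0.001]
force: [-0.7, 0.5, -0.2]
opening: 0.0372
gripper_force: 0.0
```

>>> arm_command([
  [0.08, 0.16, 0.03, 0, 0, 0],
  [0.16, 0.32, 0.06, 0, 0, 0],
  [0.24, 0.48, 0.09, 0, 0, 0],
  [0.307, 0.635, 0.129, 0, 0, -0.005],
  [0.307, 0.635, 0.129, 0, 0, -0.005],
])

```text
t: 10.3
tool_pos: [0.5732, 0.4198, 0.3717]
orientation: [-0.29, -3.127, 0.002]
force: [-0.6, 0.1, 0.2]
opening: 0.0371
gripper_force: 0.0
```

```bash
python3 - <<'E'
from h import *
import pickle
c=cam('wrist');pickle.dump(c,open('c4.pkl','wb'));save(c,'w4.png',(120,0,520,280),2)
p,Rm,s=pose();print(p,np.arctan2(Rm[1,1],Rm[0,1]))
E
```

```text
[0.57375383 0.41870786 0.37222998] 1.384792143965329
```

View pics/w4.png

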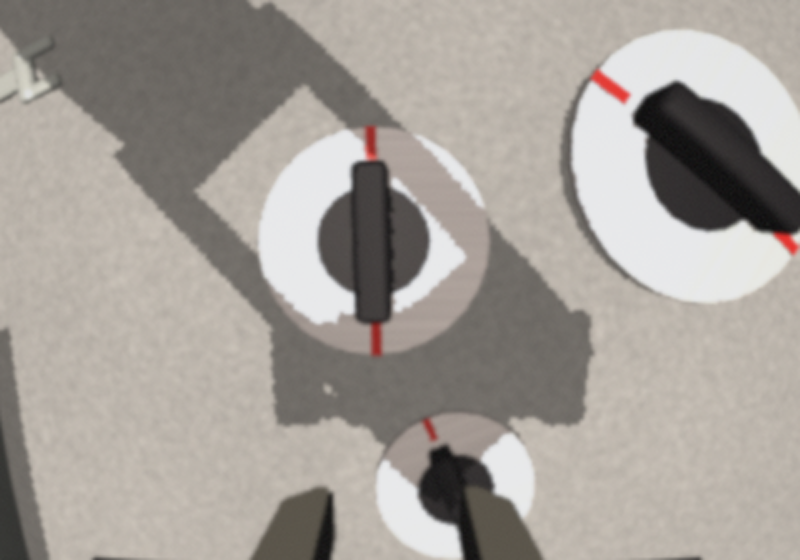

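The middle lid is clear at crop (373,240), with its bar along the red marks at (371,142) and (376,339). The small lid is at (455,485) and the large one at the right.

```bash
python3 - <<'E'
from h import *
import pickle
c=pickle.load(open('c4.pkl','rb'));im=c['image'];hsv=cv2.cvtColor(im,cv2.COLOR_RGB2HSV)
H,S,V=[hsv[...,i].astype(int) for i in range(3)]
rd=(S>120)&((H<10)|(H>170))&(V>80);P=[]
for u,v in((371,142),(376,339)):
    u,v=120+u//2,v//2;y,x=np.nonzero(rd[v-14:v+14,u-10:u+10]);q=(x.mean()+u-10,y.mean()+v-14);P.append(onz(c,*q,.022,True)[:2]);print(q,len(x),P[-1])
d=P[1]-P[0];yaw=np.arctan2(d[1],d[0]);m=(P[0]+P[1])/2;print('centre',m,'half',np.linalg.norm(d)/2,'yaw',yaw)
bar=(V<75).astype(np.uint8);  # bar top z .056
mm=np.zeros_like(bar);mm[70:170,290:325]=bar[70:170,290:325]
y,x=np.nonzero((V<95)[80:160,293:318]);
e=[onz(c,120+371/2,161/2,.056,True),onz(c,120+373/2,321/2,.056,True)];print('bar ends',e,(e[0]+e[1])/2)
plan(np.array([m[0],m[1],.29]),yaw+np.pi/2)
E
```

```text
(np.float64(304.95588235294116), np.float64(70.88235294117646)) 68 [0.44403664 0.43026812]
(np.float64(307.55882352941177), np.float64(168.97058823529412)) 68 [0.54766149 0.41323995]
centre [0.49584907 0.42175403] half 0.05250730757713782 yaw -0.16286959102986454
bar ends [array([0.4583016 , 0.42957568, 0.056     ]), array([0.53365492, 0.41610788, 0.056     ])] [0.49597826 0.42284178 0.056     ]
from [0.5738 0.4187 0.3722] thy 1.385 tilt [-0.0003 -0.0012]
[0.386, -0.057, 0.411, -0.0, -0.0, -0.007]
```

>>> arm_command([
  [0.1, -0.015, 0.1, 0, 0, 0],
  [0.2, -0.03, 0.2, 0, 0, -0.003],
  [0.3, -0.045, 0.3, 0, 0, -0.007],
  [0.386, -0.057, 0.411, 0, 0, -0.007],
  [0.386, -0.057, 0.411, 0, 0, -0.007],
])

```text
t: 10.98
tool_pos: [0.495, 0.4207, 0.2887]
orientation: [-0.259, -3.128, 0.005]
force: [-0.2, 0.5, 0.2]
opening: 0.0371
gripper_force: 0.0
```

```bash
python3 - <<'E'
from h import *
plan(np.array([.4959,.4222,.215]),1.408)
E
```

```text
from [0.495  0.4207 0.2887] thy 1.406 tilt [-0.0028 -0.0028]
[-0.004, 0.009, 0.369, -0.001, -0.001, -0.001]
```

>>> arm_command([
  [0, 0, 0.1, 0, 0, 0],
  [-0.004, 0.009, 0.2, -0.001, -0.001, 0],
  [-0.004, 0.009, 0.3, -0.001, -0.001, 0],
  [-0.004, 0.009, 0.369, -0.001, -0.001, 0],
  [-0.004, 0.009, 0.369, -0.001, -0.001, 0],
])

```text
t: 11.6
tool_pos: [0.4957, 0.4241, 0.2143]
orientation: [0.257, 3.13, 0.001]
force: [0.6, 0.3, 1.3]
opening: 0.0368
gripper_force: 0.0
```

>>> arm_command([
  [0, 0, 0, 0, 0, 0],
  [0, 0, 0, 0, 0, 0],
  [0, 0, 0, 0, 0, 0],
  [0, 0, 0, 0, 0, 0],
  [0, 0, 0, 0, 0, 0],
], fingers=1, force=40)

```text
t: 12.22
tool_pos: [0.4967, 0.4245, 0.2176]
orientation: [0.257, 3.127, 0.005]
force: [-1.2, -3.8, 5.7]
opening: 0.0181
gripper_force: 40.0
```

```bash
python3 - <<'E'
from h import *
p,Rm,s=pose();print(p,np.arctan2(Rm[1,1],Rm[0,1]),Rm[:2,2],s['force'],s['opening'])
E
```

```text
[0.49668097 0.42445253 0.21755059] 1.4068921889296038 [0.00463149 0.00270536] [-1.21920759 -3.81070585  5.65597118] 0.018089939855828283
```

The grip is good (18.1 mm opening). I lift and check the lid in the hand.

>>> arm_command([
  [0, 0, -0.05, 0, 0, 0],
  [0, 0, -0.3, 0, 0, 0],
  [0, 0, -0.6, 0, 0, 0],
  [0, 0, -0.95, 0, 0, 0],
  [0, 0, -0.95, 0, 0, 0],
])

```text
t: 12.85
tool_pos: [0.4964, 0.4249, 0.4142]
orientation: [0.256, 3.119, 0.017]
force: [1.3, -0.2, -3.5]
opening: 0.0176
gripper_force: 40.0
```

>>> arm_command([
  [0, 0, 0, 0, 0, 0],
  [0, 0, 0, 0, 0, 0],
  [0, 0, 0, 0, 0, 0],
  [0, 0, 0, 0, 0, 0],
  [0, 0, 0, 0, 0, 0],
])

```text
t: 13.48
tool_pos: [0.4956, 0.424, 0.406]
orientation: [0.257, 3.128, 0.004]
force: [0.0, 0.3, -3.1]
opening: 0.0179
gripper_force: 40.0
```

```bash
python3 - <<'E'
from h import *
import pickle
c=cam('wrist');p,Rm,s=pose();pickle.dump((c,p,Rm),open('c5.pkl','wb'));save(c,'w5.png',(120,100,520,400),2)
print(p,np.arctan2(Rm[1,1],Rm[0,1]),Rm[:2,2],s['force'],s['wrist_torque'],s['opening'])
plan(np.array([.5934,.0296,.42]),1.371,3)
E
```

```text
[0.49566442 0.42402656 0.40622158] 1.4069664510628617 [0.00327481 0.00233432] [ 0.69700482  0.00586383 -3.45610137] [-0.02107893 -0.00380283 -0.00811255] 0.01790173691187258
from [0.4957 0.424  0.4062] thy 1.407 tilt [0.0033 0.0023]
[-0.268, -0.622, -0.024, 0.0, 0.0, 0.004]
[-0.275, -0.619, -0.024, 0.0, 0.0, 0.004]
[-0.283, -0.615, -0.023, 0.0, 0.0, 0.004]
```

View pics/w5.png

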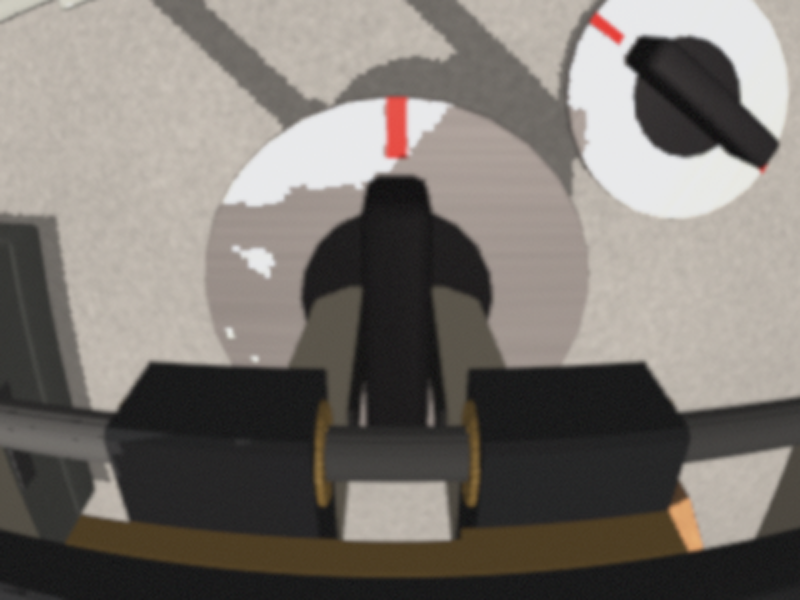

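The lid hangs level in the grip, bar centred. Red mark runs (397,98)-(396,157) in the crop, and the rim is at (206,275), (589,275), (397,97). I measure the lid centre in the tool frame.

```bash
python3 - <<'E'
from h import *
import pickle
from scipy.optimize import least_squares
c,p,Rm=pickle.load(open('c5.pkl','rb'));hsv=cv2.cvtColor(c['image'],cv2.COLOR_RGB2HSV)
z=p[2]-.2175+.022
uv=[(206,275),(589,275),(397,97),(300,120),(496,121),(227,198),(568,198),(540,160)]
w=np.array([onz(c,120+u/2,100+v/2,z,True) for u,v in uv])
f=least_squares(lambda a:np.hypot(w[:,0]-a[0],w[:,1]-a[1])-a[2],[.49,.42,.06]);print('circle',f.x,f.fun.round(4))
H,S,V=[hsv[...,i].astype(int) for i in range(3)]
y,x=np.nonzero(((S>120)&((H<10)|(H>170))&(V>80))[145:185,300:340]);q=onz(c,x.mean()+300,y.mean()+145,z,True);print('mark',q,len(x))
ctr=np.array([f.x[0],f.x[1],z]);print('centre in tool',Rm.T@(ctr-p));d=ctr-q;print('yaw',np.arctan2(d[1],d[0]),np.linalg.norm(d))
print('mark in tool',Rm.T@(q-p))
E
```

```text
circle [0.49386454 0.42569503 0.06014461] [ 0.0002  0.0005  0.0001  0.0005  0.0004 -0.0006 -0.0004 -0.0007]
mark [0.44247687 0.43375502 0.21072158] 282
centre in tool [0.00260512 0.0007979  0.19549642]
yaw -0.15557908452409788 0.05201592594499774
mark in tool [0.05461906 0.00036873 0.19534695]
```

>>> arm_command([
  [-0.06, -0.14, 0, 0, 0, 0],
  [-0.12, -0.3, 0, 0, 0, 0],
  [-0.2, -0.46, 0, 0, 0, 0],
  [-0.268, -0.622, -0.02, 0, 0, 0.004],
  [-0.268, -0.622, -0.02, 0, 0, 0.004],
])

```text
t: 14.15
tool_pos: [0.5291, 0.2904, 0.411]
orientation: [0.281, 3.124, 0.004]
force: [-0.8, 0.3, -3.9]
opening: 0.0178
gripper_force: 40.0
```

>>> arm_command([
  [-0.06, -0.14, 0, 0, 0, 0],
  [-0.12, -0.3, 0, 0, 0, 0],
  [-0.2, -0.46, 0, 0, 0, 0],
  [-0.275, -0.619, -0.02, 0, 0, 0.004],
  [-0.275, -0.619, -0.02, 0, 0, 0.004],
])

```text
t: 14.78
tool_pos: [0.5612, 0.1597, 0.4145]
orientation: [0.3, 3.123, 0.004]
force: [-0.3, 0.6, -3.8]
opening: 0.0177
gripper_force: 40.0
```

>>> arm_command([
  [-0.06, -0.14, 0, 0, 0, 0],
  [-0.12, -0.3, 0, 0, 0, 0],
  [-0.2, -0.46, 0, 0, 0, 0],
  [-0.283, -0.615, 0, 0, 0, 0.004],
  [-0.283, -0.615, 0, 0, 0, 0.004],
])

```text
t: 15.4
tool_pos: [0.5936, 0.0287, 0.4137]
orientation: [0.319, 3.122, 0.005]
force: [-0.3, 0.4, -4.1]
opening: 0.0176
gripper_force: 40.0
```

>>> arm_command([
  [0, 0, 0, 0, 0, 0],
  [0, 0, 0, 0, 0, 0],
  [0, 0, 0, 0, 0, 0],
  [0, 0, 0, 0, 0, 0],
  [0, 0, 0, 0, 0, 0],
])

```text
t: 16.02
tool_pos: [0.5931, 0.0298, 0.4139]
orientation: [0.315, 3.122, 0.005]
force: [-1.2, -0.5, -4.6]
opening: 0.0176
gripper_force: 40.0
```

```bash
python3 - <<'E'
from h import *
p,Rm,s=pose();print(s['force'],s['wrist_torque'])
plan(np.array([.5947,.0288,.385]),1.371)
E
```

```text
[-1.1850337  -0.54169678 -4.55839836] [ 0.01348629 -0.01262773  0.0725859 ]
from [0.5931 0.0298 0.4139] thy 1.369 tilt [0.0036 0.0026]
[-0.008, -0.004, 0.144, 0.001, 0.001, -0.0]
```

>>> arm_command([
  [0, 0, 0.03, 0, 0, 0],
  [-0.008, -0.004, 0.07, 0.001, 0.001, 0],
  [-0.008, -0.004, 0.11, 0.001, 0.001, 0],
  [-0.008, -0.004, 0.144, 0.001, 0.001, 0],
  [-0.008, -0.004, 0.144, 0.001, 0.001, 0],
])

```text
t: 16.65
tool_pos: [0.5944, 0.0285, 0.3839]
orientation: [-0.316, -3.124, -0.0]
force: [-0.0, 0.2, -3.7]
opening: 0.0175
gripper_force: 40.0
```

```bash
python3 - <<'E'
from h import *
import pickle
c=cam('wrist');p,Rm,s=pose();pickle.dump((c,p,Rm),open('c6.pkl','wb'));save(c,'w6.png',(170,100,470,325),2.6)
print(p,np.arctan2(Rm[1,1],Rm[0,1]),Rm[:2,2],s['force'])
E
```

```text
[0.59451863 0.02851708 0.38460593] 1.369212350474466 [-0.00092194  0.00017184] [ 0.58551311  0.71758734 -3.50305752]
```

View pics/w6.png

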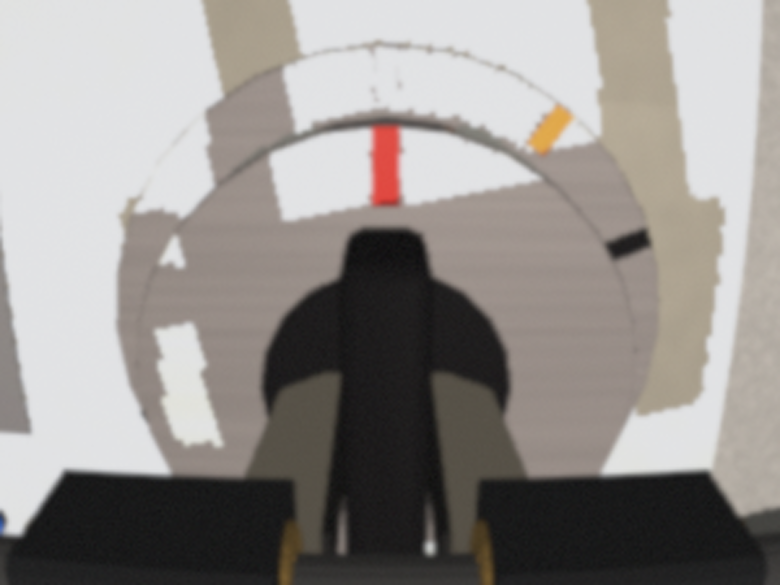

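Red mark (386,165) lines up with the white mark (387,75). The amber mark is at (550,131). I check fore-aft using the same frame.

```bash
python3 - <<'E'
from h import *
import pickle
c,p,Rm=pickle.load(open('c6.pkl','rb'));hsv=cv2.cvtColor(c['image'],cv2.COLOR_RGB2HSV);H,S,V=[hsv[...,i].astype(int) for i in range(3)]
def cen(m,x0,y0,x1,y1):
    y,x=np.nonzero(m[y0:y1,x0:x1]);return x.mean()+x0,y.mean()+y0,len(x)
a=cen((S>120)&(H>8)&(H<25)&(V>120),368,135,395,165);r=cen((S>120)&((H<8)|(H>170))&(V>80),305,140,335,185)
A=onz(c,a[0],a[1],.152,True)[:2];z=p[2]-.2175+.022;r=onz(c,r[0],r[1],z,True)[:2]
ang=-.2+np.pi-.646;C=A-.072*np.array([np.cos(ang),np.sin(ang)])
x=np.array([np.cos(-.2),np.sin(-.2)]);L=r+.0525*x
print('amber',a,A,'collar',C,'lid',L,'lid-collar',L-C,'in spinner x,y',(L-C)@x,(L-C)@np.array([-x[1],x[0]]))
E
```

```text
amber (np.float64(381.0487804878049), np.float64(149.7642276422764), 123) [0.54550731 0.08340949] collar [0.59324209 0.02950781] lid [0.59207802 0.02956925] lid-collar [-1.16406852e-03  6.14373949e-05] in spinner x,y -0.0011530703720870614 -0.00017105197553669737
```

>>> arm_command([
  [-0.003, 0, 0.02, 0, 0, 0],
  [-0.003, 0, 0.04, 0, 0, 0],
  [-0.003, 0, 0.06, 0, 0, 0],
  [-0.003, 0, 0.08, 0, 0, 0],
  [-0.003, 0, 0.1, 0, 0, 0],
])

```text
t: 17.32
tool_pos: [0.5952, 0.0284, 0.3647]
orientation: [-0.316, -3.125, -0.0]
force: [0.4, 0.6, -3.4]
opening: 0.0176
gripper_force: 40.0
```

>>> arm_command([
  [0, 0, 0.008, 0, 0, 0],
  [0, 0, 0.016, 0, 0, 0],
  [0, 0, 0.024, 0, 0, 0],
  [0, 0, 0.032, 0, 0, 0],
  [0, 0, 0.036, 0, 0, 0],
])

```text
t: 17.95
tool_pos: [0.5952, 0.0284, 0.3578]
orientation: [-0.316, -3.125, -0.0]
force: [-0.4, -0.1, -3.3]
opening: 0.0176
gripper_force: 40.0
```

```bash
python3 - <<'E'
from h import *
p,Rm,s=pose();print(p,np.arctan2(Rm[1,1],Rm[0,1]),Rm[:2,2],s['force'],s['wrist_torque'],s['opening'])
E
```

```text
[0.59519472 0.02839954 0.35777801] 1.3691506300013938 [-0.00015721  0.00013807] [-0.36886667 -0.13153724 -3.3478648 ] [ 0.04283577 -0.03580045  0.00529454] 0.017641841534519098
```

>>> arm_command([
  [0, 0, 0.003, 0, 0, 0],
  [0, 0, 0.006, 0, 0, 0],
  [0, 0, 0.009, 0, 0, 0],
  [0, 0, 0.009, 0, 0, 0],
  [0, 0, 0.009, 0, 0, 0],
])

```text
t: 18.58
tool_pos: [0.5952, 0.0284, 0.3561]
orientation: [-0.316, -3.126, -0.0]
force: [-0.1, -0.1, -3.5]
opening: 0.0176
gripper_force: 40.0
```

```bash
python3 - <<'E'
from h import *
p,Rm,s=pose();print(p,np.arctan2(Rm[1,1],Rm[0,1]),Rm[:2,2],s['force'],s['wrist_torque'],s['opening'])
E
```

```text
[0.59522505 0.02838686 0.35609142] 1.3691941641289114 [-7.27795814e-05  9.70915607e-05] [-0.07451373 -0.13577749 -3.51328098] [ 0.02374399 -0.05351152 -0.00109583] 0.01761595755962314
```

>>> arm_command([
  [0, 0, 0.002, 0, 0, 0],
  [0, 0, 0.004, 0, 0, 0],
  [0, 0, 0.006, 0, 0, 0],
  [0, 0, 0.008, 0, 0, 0],
  [0, 0, 0.008, 0, 0, 0],
])

```text
t: 19.2
tool_pos: [0.5952, 0.0284, 0.3555]
orientation: [0.316, 3.125, 0.0]
force: [-5.3, -0.2, 4.7]
opening: 0.0177
gripper_force: 40.0
```

It touches down at TCP z 0.3555, the height predicted for seated. I ease the press, firm up the grip and twist clockwise 0.65 rad.

>>> arm_command([
  [0, 0, -0.002, 0, 0, 0],
  [0, 0, -0.002, 0, 0, 0.025],
  [0, 0, -0.002, 0, 0, 0.05],
  [0, 0, -0.002, 0, 0, 0.075],
  [0, 0, -0.002, 0, 0, 0.1],
], force=55)

```text
t: 19.82
tool_pos: [0.5956, 0.0283, 0.3556]
orientation: [0.804, 3.035, -0.0]
force: [-2.1, -1.4, 3.4]
opening: 0.0175
gripper_force: 55.1
```

```bash
python3 - <<'E'
from h import *
p,Rm,s=pose();print(p,np.arctan2(Rm[1,1],Rm[0,1]),Rm[:2,2],s['force'],s['wrist_torque'],s['opening'])
E
```

```text
[0.59556885 0.02825242 0.35555239] 1.0528114593475422 [ 0.00163669 -0.00045053] [-2.09943142 -1.44017253  3.3810967 ] [-0.30427804  0.09888187  0.3518992 ] 0.017486948586421084
```

>>> arm_command([
  [0, 0, 0, 0, 0, 0.025],
  [0, 0, 0, 0, 0, 0.05],
  [0, 0, 0, 0, 0, 0.075],
  [0, 0, 0, 0, 0, 0.1],
  [0, 0, 0, 0, 0, 0.107],
])

```text
t: 20.45
tool_pos: [0.5955, 0.0279, 0.3555]
orientation: [1.298, 2.859, -0.001]
force: [-2.0, -4.8, 4.0]
opening: 0.0174
gripper_force: 55.1
```

>>> arm_command([
  [0, 0, 0, 0, 0, 0],
  [0, 0, 0, 0, 0, 0],
  [0, 0, 0, 0, 0, 0],
  [0, 0, 0, 0, 0, 0],
  [0, 0, 0, 0, 0, 0],
])

```text
t: 21.08
tool_pos: [0.5955, 0.0279, 0.3555]
orientation: [1.296, 2.86, -0.001]
force: [-2.7, -4.6, 5.1]
opening: 0.0178
gripper_force: 55.1
```

```bash
python3 - <<'E'
from h import *
import pickle
c=cam('wrist');p,Rm,s=pose();pickle.dump((c,p,Rm),open('c7.pkl','wb'));save(c,'w7.png',(80,60,500,375),1.9)
print(p,np.arctan2(Rm[1,1],Rm[0,1]),Rm[:2,2],s['force'],s['wrist_torque'],s['opening'])
E
```

```text
[0.59546783 0.02788635 0.35553177] 0.7201266914838406 [ 0.00118917 -0.00099127] [-3.06499101 -5.15050379  4.82369346] [-0.89852599  0.3194553   0.3701565 ] 0.01779175461980528
```

View pics/w7.png

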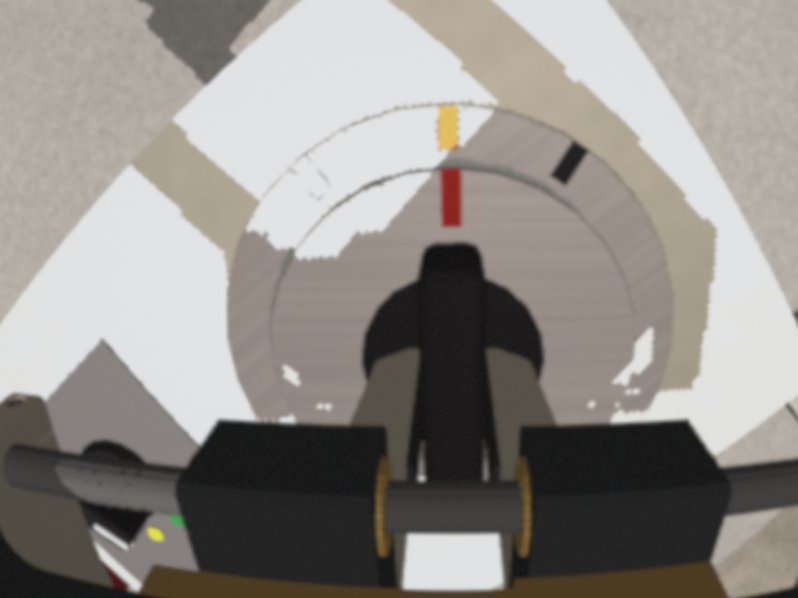

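The red mark stands exactly at the amber mark ((451,197) under (448,127)), well short of black. The selector's white pointer line is visible at about (95,525)-(128,547). I confirm its yaw numerically before handing in.

```bash
python3 - <<'E'
from h import *
import pickle
c=pickle.load(open('c7.pkl','rb'))[0]
a=[onz(c,80+u/1.9,60+v/1.9,.164,True)[:2] for u,v in((95,525),(128,547))];d=a[1]-a[0];print('c7 hand',a,np.arctan2(d[1],d[0]))
c=pickle.load(open('c3.pkl','rb'));im=c['image']
hsv=cv2.cvtColor(im,cv2.COLOR_RGB2HSV);m=((hsv[...,2]>150)&(hsv[...,1]<50)).astype(np.uint8)
m[:, :122]=0;m[:80]=0;m[116:]=0;m[:,150:]=0
n,l,st,ce=cv2.connectedComponentsWithStats(m)
for i in range(1,n):
    y,x=np.nonzero(l==i)
    if len(x)<8: continue
    w=np.array([onz(c,u,v,.164,True)[:2] for u,v in zip(x,y)],np.float32);d=cv2.fitLine(w,2,0,.01,.01).ravel();L=(w-d[2:])@d[:2]
    print(st[i],w.mean(0),'yaw',np.arctan2(d[1],d[0]),'len',np.ptp(L))
E
```

```text
c7 hand [array([ 0.53253896, -0.13924317]), array([ 0.55026242, -0.13727633])] 0.11052183500515382
[126  93   8  19  66] [ 0.54152894 -0.1393084 ] yaw 0.14417246 len 0.019388141
```

Both views put the pointer at yaw 0.11 to 0.14. Green is at 0.105, so I hand in.

```bash
python3 -c "
from plant import *
print(close_job())"
```

```text
the job is handed in; nothing more can be done
None
```

I've handed the job in: the selector is at green, and the middle-sized lid is seated in the collar, held in the grip at the amber mark, short of the click. The red bin, oil bottle and spanner were not touched. The hand-in gave no verdict.

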